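Release the braai grid's ratchet and push the grid shut

ROBOT

A 7-joint arm with a two-finger parallel gripper is mounted at the origin on the work surface. World frame = base frame: x ahead of the robot, y to its left, z up, the work surface at z = 0. Lengths are in m, angles in rad, forces in N, time in s.
With the tool pointing down it reaches from about 0.4 to 0.875 m from the base axis. Payload 19.3 kg.
Tool frame: the origin (TCP) lies on the centre line of the jaws, within the pads' length; the fingertips stand 8 mm ahead of it and the grasp point (between the pads) lies 11 mm behind it (bot.tip_extent is the distance from the TCP to the fingertips, in m); x points along the fingers, y is the direction in which the jaws open and shut, and the axes are right-handed (so a half turn about x gives the same grasp; the last joint's range is limited). The gripper opens to 85 mm and grips with 20 to 120 N. Pads are 22 mm wide; open, the fingers measure 114 mm over their backs; the gripper's body (76 mm by 85 mm) begins 54 mm behind the grasp point. The pads swing forward as they close: fully open they stand 13 mm farther back than shut.
Start: joints at [-1.33, 0.521, -0.036, 1.599, 0.021, 1.021, -0.113], TCP at [0.191, 0.595, 0.239] pointing down, gripper open.
Joint ranges: [-2.91, 2.91], [-0.3, 2.13], [-1.5, 1.42], [0.17, 2.43], [-1.26, 4.41], [0.16, 1.93], [-2.52, 2.52]. Speed limits (rad/s): [1.89, 1.89, 2.39, 2.39, 3.01, 3.01, 3.01].

INTERFACE

Orientations are given as [roll, pitch, yaw] about the fixed x, y, z axes, in that order (R = Rz(yaw) Ry(pitch) Rx(roll)).
In Python, from workcell import sensors, imaging, order, bot gives the robot as it stands.
- The arm moves only by the tool arm_command, never from a script. Its argument "commands" is a list of rows, each an object of numbers: "dx", "dy", "dz": the shift along the tool's x, y, z in cm; "twist": the turn about the tool's x in rad. A call has 1 to 12 rows; each row is the pose to reach, as a shift and turn from the pose measured when the call began, along the tool's axes at that moment; what a row does not reach only later rows make up. A row lasts 1/12 s, in which the tool goes at most 41.7 mm and 7.16 degrees, less where a joint would pass 70% of its speed; a pose out of reach is approached as far as the arm can. A call with a gripper value outside its range is refused whole. "grip" is the closure, from -1 (fully open) to 1 (shut), set as the call begins (left out, the last holds). The fingers move at their own pace and stop on an object; "squeeze" is the grip in N (left out, the last holds). Time passes only in rows, so rows that repeat a pose let the fingers close. It gives the time, the measured TCP pose, the force and the opening at its end, in the units of the state.
- sensors.observe(): the state, without advancing time (a new reading comes with each control period).
- imaging.grab_frame(name): name is "side" or "top"; returns the picture (400x640x3 uint8, red, green, blue); there is no depth.
- imaging.camera_info(name): a dict with "fx", "fy", "cx", "cy" (pixels), "origin" and "attitude" of the camera in the world. Camera axes: x right, y down, z forward; pixel columns grow to the right and rows downward; lengths in m; the calibration is good to about 2 mm. A picture is of the moment at which its call begins. camera_info takes no time and is no camera call.
- order.job_done(): hands the job in, once; it reports no verdict.
The state is a dict: "clock": time; "qpos": joint angles; "qd": joint speeds; "joint_efforts": joint torques, N m; "position": TCP position; "tool_rot": TCP orientation; "force": force on the tool from outside, world axes, zero at the start; "moment": the same for the moment, N m; "grip_width": finger opening in m.
Only numpy, scipy, OpenCV 4.12 (cv2) and the standard library are available. Lean on these libraries where they do the work, as an engineer would, in place of code of your own. Each camera call takes 0.05 s, during which the arm holds its last target.

TASK

The hinged braai grid stands propped open on its ratchet. With the fingertips press the pawl's thumb tab fully down so that the pawl comes clear of the teeth and stays there, then push the wooden bar of the upper grid down until the grid is fully shut. Lift or carry nothing, never force the grid down against the engaged pawl, leave the pawl released, and do not disturb the jug, tray, brush or green box.

Things in the scene. Friction and masses are not known exactly. Their poses are not given: they have to be found in the camera images.
- stand: Fixed oak board, 340 x 235 mm and 18 mm thick, carrying the braai grid (lower grid 205 x 150 mm of steel wire at 30 mm height). Origin on the work surface under the board; board spans x -155..185 mm, y -105..130 mm of its own frame. Its x axis points level from the grid's free (bar) end towards the hinge and the pawl; its y axis is level, along the hinge, towards the side with the ratchet; z up.
- hinge (a point): Point on the hinge axis of the upper grid, in the middle of its width, 50 mm above the work surface. In the stand's frame at x 110, y 0 mm. The axis runs along the stand's y.
- lid (a joint): Angle of the upper grid above level, rad: 0 = fully shut (mechanical stop, the grid then lies level), about 0.8 to 0.9 at the start, at most 1.1. The grid is 130 mm wide; its hinge is stiff (friction 0.75 N m), so it stays where it is left and takes about 2 to 5 N at the bar to push down once the pawl is free. While the pawl is in the teeth it has about 0.07 rad of play to either side of 0.85 and goes no farther.
- bar (a point): Centre of the upper grid's round dark wooden bar, 26 mm in diameter, 130 mm long, parallel to the hinge axis (the stand's y), at 220 mm from the hinge axis. It swings about the hinge: at lid angle a it is 220*cos(a) mm from the hinge towards the stand's -x and 220*sin(a) mm above the hinge height.
- pawl (a joint): Angle of the pawl, rad: 0 = hooked into the teeth of the 56 mm radius toothed wheel on the hinge's end, 0.35 = fully released (mechanical stop). Clear of the teeth above about 0.14; count it released above 0.2. It grows as the tab is pressed down. Stiff pivot (0.17 N m, about 3.5 N at the tab) without a spring: it stays where it is left.
- tab (a point): Centre of the top face of the pawl's flat steel thumb tab, 36 mm (stand's x) x 40 mm (stand's y), 6 mm thick. At pawl angle 0 it faces straight up, 118 mm above the work surface, at x 218, y 100 mm of the stand's frame. The pawl's pivot axis is parallel to the stand's y, 50 mm from the tab towards the stand's -x and 18 mm lower; pressing the tab fully (0.35 rad) lowers its centre 18 mm and moves it 3 mm towards the stand's +x. Nothing lies under the tab within 60 mm.
- jug: Bystander: yellow ceramic sauce jug, 84 mm in diameter, 115 mm high, handle on its +x side; origin under its centre. Stands near the stand.
- tray: Bystander: aluminium foil tray 186 x 124 mm, 36 mm high; origin under its centre.
- brush: Bystander: basting brush 255 mm long lying flat along its x axis, 22 mm thick; origin under it, 150 mm from the handle's end.
- green_box: Bystander: shut green plastic box with flip-top lid, 106 x 136 mm, 70 mm high; origin under its centre.

How it is judged:
By the outcome, as a careful person would: the job done as asked, in the order asked, and still so for the second after the job is handed in, with the robot touching nothing.
It also fails if it takes over 51 s, if anything falls off the work surface, if the arm or the gripper's body presses on something with over 40 N, if the wrist force passes 120 N, or if a joint passes its speed limit or range.

## Working session

There is one attempt and no reset: what is moved stays moved. The work goes in short steps, Python scripts to look and compute and a tool call to move; the robot and the scene stay as the last step left them, time stands still between calls to the robot, and variables do not carry over. Pictures are saved under pics/ and viewed, and the job is handed in when it is done.

Besides the shell and the picture viewer there is one more tool, called as name(argument=value, ...), one argument or row to a line, values as JSON. arm_command: Moves the arm, as the interface text tells. Its arguments: {"type":"object","properties":{"commands":{"type":"array"},"grip":{"type":"number"},"squeeze":{"type":"number"}},"required":["commands"]}

```bash
mkdir -p pics; ls; python3 - <<'E'
from workcell import sensors, imaging, order, bot
import cv2,numpy as np
s=sensors.observe(); print(s); print(bot.tip_extent)
for n in("side","top"):
    im=imaging.grab_frame(n); cv2.imwrite(f"pics/{n}0.png",im[:,:,::-1]); print(imaging.camera_info(n))
E
```

```text
pics
{'clock': 0.0, 'qpos': array([-1.33016751,  0.52203512, -0.03631415,  1.59999799,  0.02122251,
        1.02109351, -0.11279493]), 'qd': array([-0.00053411,  0.00059242,  0.00153532,  0.00054424, -0.00109952,
        0.0010627 , -0.0001872 ]), 'joint_efforts': array([-2.50098812e-03, -9.27095246e+01,  1.97887123e+00, -3.69944715e+01,
        1.76667713e-02,  7.94260937e-03, -1.53627280e-05]), 'position': array([0.19110304, 0.59472562, 0.23871632]), 'tool_rot': array([-1.47715486,  1.56964785, -1.78798848]), 'force': array([-0.0646134 ,  0.4972913 , -0.26191142]), 'moment': array([-0.04887435, -0.03601481,  0.02644865]), 'grip_width': 0.08570816033068547}
0.008
{'fx': 371.0158050807723, 'fy': 371.0158050807723, 'cx': 321.83297411089535, 'cy': 196.74425632624317, 'origin': array([0.44254844, 0.79548661, 0.65368119]), 'attitude': array([-2.2277442 , -0.01134326, -2.97437296])}
{'fx': 495.4518032301531, 'fy': 495.4518032301531, 'cx': 324.44399750054697, 'cy': 196.56269849176968, 'origin': array([0.27039724, 0.09100123, 1.5767656 ]), 'attitude': array([-2.94129038, -0.00857644, -1.57188318])}
```

View pics/side0.png

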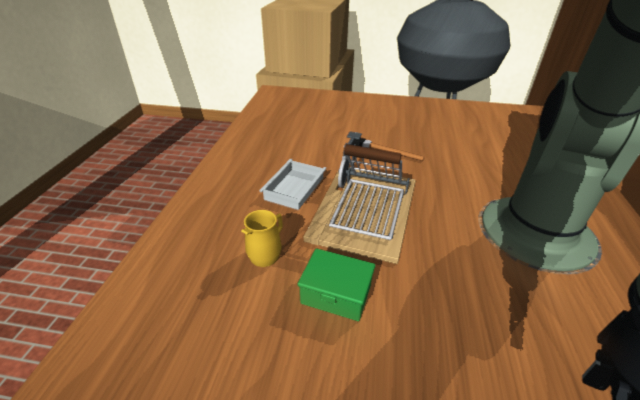

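View pics/top0.png

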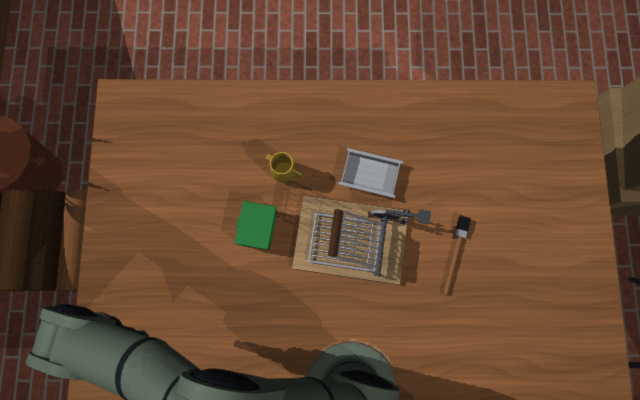

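The top view shows the stand at about (350,240) px, with the bar at (335,232), the tab at (424,216), the jug, tray and green box to the left and above, and the brush at (458,250). I'll enlarge it to measure.

```bash
python3 - <<'E'
import cv2
im=cv2.imread("pics/top0.png"); c=im[180:300,280:480]
cv2.imwrite("pics/topz.png",cv2.resize(c,None,fx=4,fy=4,interpolation=cv2.INTER_CUBIC))
im=cv2.imread("pics/side0.png"); c=im[120:270,290:440]
cv2.imwrite("pics/sidez.png",cv2.resize(c,None,fx=4,fy=4,interpolation=cv2.INTER_CUBIC))
E
```

```text
(no output)
```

View pics/topz.png

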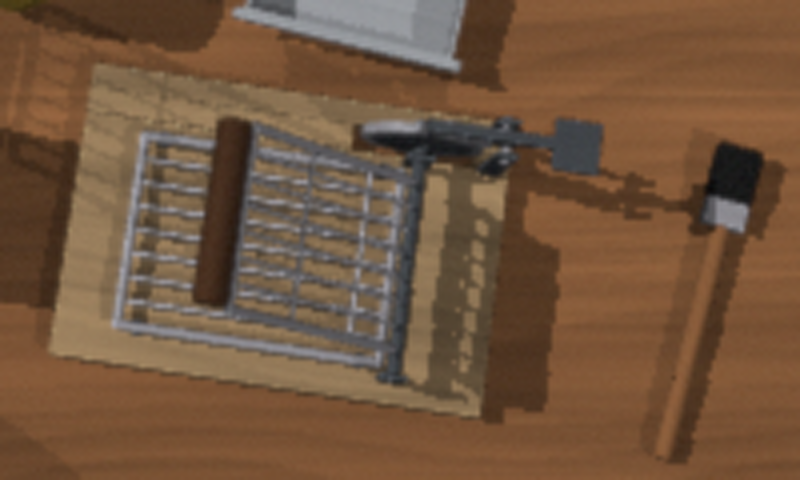

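View pics/sidez.png

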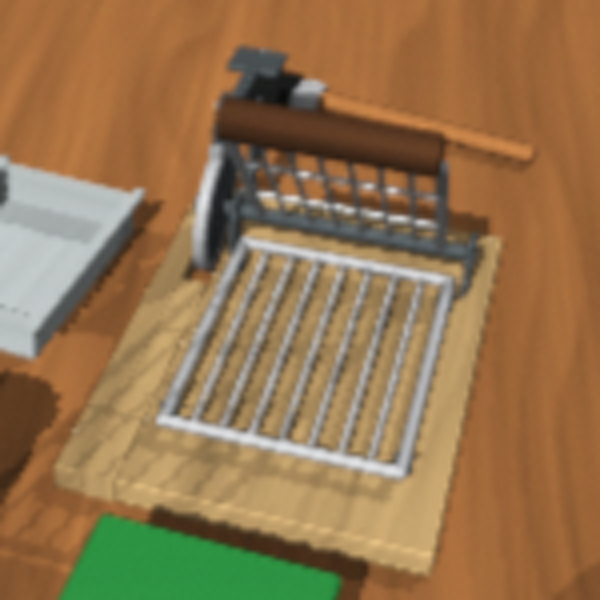

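```bash
cat > h.py <<'E'
import numpy as np,cv2
from scipy.spatial.transform import Rotation as Ro
from scipy.optimize import least_squares
from workcell import sensors, imaging, order, bot
def proj(n,P):
    c=imaging.camera_info(n); R=Ro.from_euler('xyz',c['attitude']).as_matrix()
    p=(np.atleast_2d(P)-c['origin'])@R
    return np.c_[c['fx']*p[:,0]/p[:,2]+c['cx'],c['fy']*p[:,1]/p[:,2]+c['cy']]
def w(p,S): # S stand pts
    S=np.atleast_2d(S); c,s=np.cos(p[2]),np.sin(p[2])
    return np.c_[p[0]+c*S[:,0]-s*S[:,1],p[1]+s*S[:,0]+c*S[:,1],S[:,2]]
def barS(a): return np.array([.11-.22*np.cos(a),0,.05+.22*np.sin(a)])
E
python3 - <<'E'
from h import *
B=np.array([[-.155,.13,.018],[.185,.13,.018],[.185,-.105,.018],[-.155,-.105,.018],[.218,.1,.118]])
ut=np.array([[98,65],[512,118],[484,416],[50,354],[577,146]])/4+[280,180]
Ss=np.array([[-.155,.13,.018],[-.155,-.105,.018],[.185,-.105,.018],[.218,.1,.118]])
us=np.array([[58,470],[432,572],[497,238],[257,60]])/4+[290,120]
ub=np.array([[222,211]])/4+[280,180]; ubs=np.array([[330,132]])/4+[290,120]
def f(p):
    return np.r_[(proj('top',w(p,B))-ut).ravel(),(proj('side',w(p,Ss))-us).ravel(),
     (proj('top',w(p,barS(p[3])))-ub).ravel(),(proj('side',w(p,barS(p[3])))-ubs).ravel()]
r=least_squares(f,[.4,.0,-1.6,.85]); print(r.x); print(r.fun.reshape(-1,2).round(1))
p=r.x; np.save('p.npy',p)
print('tab',w(p,[.218,.1,.118]),'bar',w(p,barS(p[3])),'hinge',w(p,[.11,0,.05]))
a=w(p,[.218,.1,0])[0]; print(np.hypot(*a[:2]))
E
```

```text
[ 0.43983919  0.01253903 -1.71276161  0.84105488]
[[-2.  -0.8]
 [-0.3  0.8]
 [-1.4  0.1]
 [-1.2  0.1]
 [-0.8 -0.7]
 [-1.  -1. ]
 [ 1.1 -4.2]
 [ 1.4 -0.5]
 [-0.2 -1.3]
 [-0.1 -0. ]
 [ 0.2 -0. ]]
tab [[ 0.50798859 -0.21741674  0.118     ]] bar [[0.44502744 0.04883907 0.2139763 ]] hinge [[ 0.42427541 -0.09635435  0.05      ]]
0.552559907115776
```

```bash
cat >> h.py <<'E'
p=np.load('p.npy')
def st():
    s=sensors.observe(); R=Ro.from_euler('xyz',s['tool_rot']).as_matrix(); return s,R
def plan(*T):
    s,R=st(); print('t',s['clock'],'tcp',s['position'].round(4),'F',s['force'].round(1))
    for t in T: print(np.round(t,3),'->',((np.array(t)-s['position'])@R*100).round(2))
E
python3 - <<'E'
from h import *
s,R=st(); print(R.round(3))
tab=w(p,[.220,.1,.118])[0]
plan([.191,.595,.33],[.42,.25,.33],[.45,.1,.33],tab+[0,0,.212],tab+[0,0,.06])
print('stand x dir',np.cos(p[2]),np.sin(p[2]))
E
```

```text
[[-0.     0.306  0.952]
 [-0.001  0.952 -0.306]
 [-1.    -0.001  0.   ]]
t 0.1 tcp [0.1911 0.5948 0.2388] F [ 0.3 -0.5  0.2]
[0.191 0.595 0.33 ] -> [-9.12  0.01 -0.01]
[0.42 0.25 0.33] -> [ -9.09 -25.83  32.34]
[0.45 0.1  0.33] -> [ -9.08 -39.2   39.79]
[ 0.508 -0.219  0.33 ] -> [ -9.05 -67.84  55.05]
[ 0.508 -0.219  0.178] -> [  6.15 -67.83  55.05]
stand x dir -0.14148889959149655 -0.98993984225931
```

arm_command(
  commands=[
    {"dx": -4},
    {"dx": -8, "dy": -1, "dz": 1},
    {"dx": -9, "dy": -3.5, "dz": 4},
    {"dx": -9, "dy": -6, "dz": 7, "twist": -0.05},
    {"dx": -9, "dy": -8.5, "dz": 10, "twist": -0.1},
    {"dx": -9, "dy": -11, "dz": 13.5, "twist": -0.17},
    {"dx": -9, "dy": -13.5, "dz": 16.5, "twist": -0.17},
    {"dx": -9, "dy": -16, "dz": 19.5, "twist": -0.17},
    {"dx": -9, "dy": -18.5, "dz": 22.5, "twist": -0.17},
    {"dx": -9, "dy": -21, "dz": 26, "twist": -0.17},
    {"dx": -9, "dy": -23.5, "dz": 29, "twist": -0.17},
    {"dx": -9, "dy": -26, "dz": 32, "twist": -0.17},
  ],
  grip=1,
  squeeze=30,
)

```text
validation failed for argument at $.co...
```

```bash
python3 - <<'E'
from h import *
s,R=st(); print(R.round(3),s['grip_width'],s['qpos'].round(2))
tab=w(p,[.220,.1,.118])[0]
plan([.42,.25,.33],[.45,.1,.33],tab+[0,0,.212],tab+[0,0,.06])
E
```

```text
[[-0.     0.306  0.952]
 [-0.001  0.952 -0.306]
 [-1.    -0.001  0.   ]] 0.08550240100471755 [-1.33  0.52 -0.04  1.6   0.02  1.02 -0.11]
t 0.1 tcp [0.1911 0.5948 0.2388] F [ 0.3 -0.5  0.2]
[0.42 0.25 0.33] -> [ -9.09 -25.83  32.34]
[0.45 0.1  0.33] -> [ -9.08 -39.2   39.79]
[ 0.508 -0.219  0.33 ] -> [ -9.05 -67.84  55.05]
[ 0.508 -0.219  0.178] -> [  6.15 -67.83  55.05]
```

The call was refused, so I'll give all four fields in every row.

arm_command(
  commands=[
    {"dx": -4, "dy": 0, "dz": 0, "twist": 0},
    {"dx": -8, "dy": -1, "dz": 1, "twist": 0},
    {"dx": -9, "dy": -3.5, "dz": 4, "twist": 0},
    {"dx": -9, "dy": -6, "dz": 7, "twist": -0.05},
    {"dx": -9, "dy": -8.5, "dz": 10, "twist": -0.1},
    {"dx": -9, "dy": -11, "dz": 13.5, "twist": -0.17},
    {"dx": -9, "dy": -13.5, "dz": 16.5, "twist": -0.17},
    {"dx": -9, "dy": -16, "dz": 19.5, "twist": -0.17},
    {"dx": -9, "dy": -18.5, "dz": 22.5, "twist": -0.17},
    {"dx": -9, "dy": -21, "dz": 26, "twist": -0.17},
    {"dx": -9, "dy": -23.5, "dz": 29, "twist": -0.17},
    {"dx": -9, "dy": -26, "dz": 32, "twist": -0.17},
  ],
  grip=1,
  squeeze=30,
)

```text
clock: 1.1
position: [0.417, 0.2474, 0.3291]
tool_rot: [-1.669, 1.57, -1.81]
force: [0.8, 0.6, -0.4]
grip_width: 0.0001
```

```bash
python3 - <<'E'
from h import *
s,R=st(); print(R.round(3),s['grip_width'],s['qpos'].round(2))
tab=w(p,[.220,.1,.118])[0]
plan([.42,.25,.33],[.45,.1,.33],tab+[0,0,.212],tab+[0,0,.06])
E
```

```text
[[-0.     0.141  0.99 ]
 [-0.001  0.99  -0.141]
 [-1.    -0.001 -0.   ]] 0.00011983985570890623 [-0.75  0.2   0.11  1.84 -0.02  1.1   0.8 ]
t 1.1 tcp [0.417  0.2474 0.3291] F [ 0.8  0.6 -0.4]
[0.42 0.25 0.33] -> [-0.09  0.3   0.26]
[0.45 0.1  0.33] -> [ -0.08 -14.12   5.34]
[ 0.508 -0.219  0.33 ] -> [ -0.05 -44.94  15.54]
[ 0.508 -0.219  0.178] -> [ 15.15 -44.92  15.55]
```

arm_command(
  commands=[
    {"dx": 0, "dy": -3, "dz": 1, "twist": 0},
    {"dx": 0, "dy": -7, "dz": 2.5, "twist": 0},
    {"dx": 0, "dy": -11, "dz": 4, "twist": 0},
    {"dx": 0, "dy": -15, "dz": 5.5, "twist": 0},
    {"dx": 0, "dy": -19, "dz": 7, "twist": 0},
    {"dx": 0, "dy": -23, "dz": 8.5, "twist": 0},
    {"dx": 0, "dy": -27, "dz": 10, "twist": 0},
    {"dx": 0, "dy": -31, "dz": 11.5, "twist": 0},
    {"dx": 0, "dy": -35, "dz": 13, "twist": 0},
    {"dx": 0, "dy": -39, "dz": 14, "twist": 0},
    {"dx": 0, "dy": -42.5, "dz": 15, "twist": 0},
    {"dx": 0, "dy": -45, "dz": 15.5, "twist": 0},
  ],
)

```text
clock: 2.1
position: [0.5068, -0.2237, 0.3293]
tool_rot: [-1.707, 1.569, -1.85]
force: [-0.3, 0.0, -0.9]
grip_width: 0.0002
```

```bash
python3 - <<'E'
from h import *
tab=w(p,[.220,.1,.118])[0]
plan(tab+[0,0,.06],tab+[0,0,.02])
im=imaging.grab_frame('side');cv2.imwrite('pics/s1.png',im[:,:,::-1])
E
```

```text
t 2.1 tcp [ 0.5068 -0.2237  0.3293] F [-0.3  0.  -0.9]
[ 0.508 -0.219  0.178] -> [15.13  0.47  0.03]
[ 0.508 -0.219  0.138] -> [19.13  0.48  0.03]
```

View pics/s1.png

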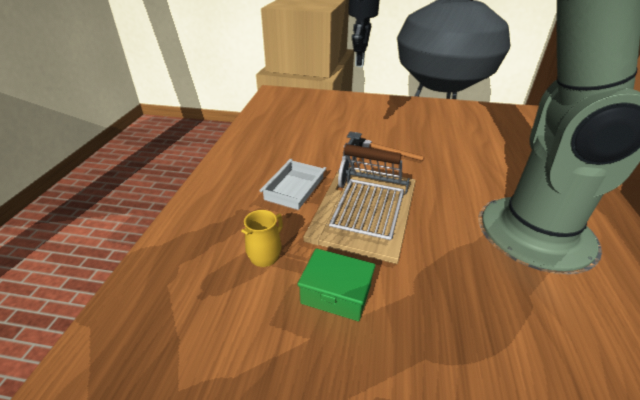

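The gripper is shut and stands above the tab: fingertips at (360,60) px, tab at (354,136) px. I'll descend to about 12 mm above the tab.

arm_command(
  commands=[
    {"dx": 3, "dy": 0.2, "dz": 0, "twist": 0},
    {"dx": 6.5, "dy": 0.5, "dz": 0, "twist": 0},
    {"dx": 10, "dy": 0.5, "dz": 0, "twist": 0},
    {"dx": 13.5, "dy": 0.5, "dz": 0, "twist": 0},
    {"dx": 16.5, "dy": 0.5, "dz": 0, "twist": 0},
    {"dx": 18.5, "dy": 0.5, "dz": 0, "twist": 0},
    {"dx": 19, "dy": 0.5, "dz": 0, "twist": 0},
    {"dx": 19, "dy": 0.5, "dz": 0, "twist": 0},
  ],
)

```text
clock: 2.82
position: [0.506, -0.2236, 0.1383]
tool_rot: [-2.2, 1.566, -2.347]
force: [-0.6, 0.2, 0.4]
grip_width: -0.0
```

```bash
python3 - <<'E'
from h import *
tab=w(p,[.220,.1,.118])[0]
plan(tab+[0,0,.008],tab+[0,0,-.010])
for n,b in(('side',(90,170,310,410)),('top',(170,270,370,500))):
  im=imaging.grab_frame(n)[b[0]:b[1],b[2]:b[3],::-1];cv2.imwrite(f'pics/{n}2.png',cv2.resize(im,None,fx=6 if n=='side' else 5,fy=6 if n=='side' else 5,interpolation=cv2.INTER_CUBIC))
E
```

```text
t 2.8167 tcp [ 0.506  -0.2236  0.1383] F [-0.6  0.2  0.4]
[ 0.508 -0.219  0.126] -> [1.23 0.44 0.11]
[ 0.508 -0.219  0.108] -> [3.03 0.45 0.12]
```

View pics/side2.png

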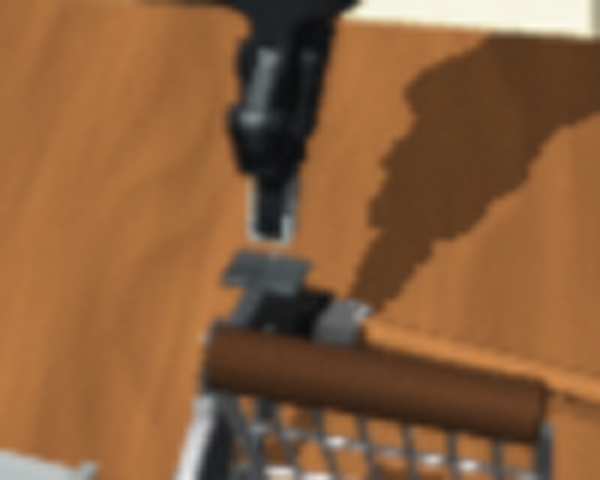

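View pics/top2.png

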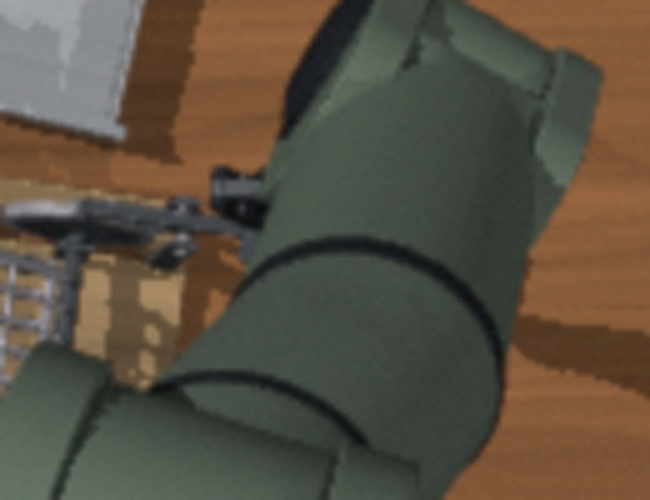

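arm_command(
  commands=[
    {"dx": 0.6, "dy": 0.4, "dz": 0.1, "twist": 0},
    {"dx": 1.2, "dy": 0.4, "dz": 0.1, "twist": 0},
    {"dx": 1.5, "dy": 0.4, "dz": 0.1, "twist": 0},
    {"dx": 1.8, "dy": 0.4, "dz": 0.1, "twist": 0},
    {"dx": 2.0, "dy": 0.4, "dz": 0.1, "twist": 0},
    {"dx": 2.2, "dy": 0.4, "dz": 0.1, "twist": 0},
    {"dx": 2.3, "dy": 0.4, "dz": 0.1, "twist": 0},
    {"dx": 2.3, "dy": 0.4, "dz": 0.1, "twist": 0},
  ],
)

```text
clock: 3.58
position: [0.5087, -0.2212, 0.1174]
tool_rot: [-1.335, 1.565, -1.483]
force: [-0.3, -4.1, 2.4]
grip_width: 0.0001
```

```bash
python3 - <<'E'
from h import *
tab=w(p,[.220,.1,.118])[0]
plan(tab+[0,0,-.010])
E
```

```text
t 3.5833 tcp [ 0.5087 -0.2212  0.1174] F [-0.3 -4.1  2.4]
[ 0.508 -0.219  0.108] -> [ 0.94  0.16 -0.12]
```

arm_command(
  commands=[
    {"dx": 0.2, "dy": 0, "dz": 0, "twist": 0},
    {"dx": 0.4, "dy": 0, "dz": 0, "twist": 0},
    {"dx": 0.5, "dy": 0, "dz": 0, "twist": 0},
    {"dx": 0.6, "dy": 0, "dz": 0, "twist": 0},
    {"dx": 0.6, "dy": 0, "dz": 0, "twist": 0},
  ],
)

```text
clock: 4.0
position: [0.5086, -0.2217, 0.1111]
tool_rot: [-1.341, 1.565, -1.49]
force: [-0.2, -3.6, 2.7]
grip_width: 0.0
```

Force is still low, so the tab is still moving. I'll continue.

arm_command(
  commands=[
    {"dx": 0.2, "dy": 0, "dz": 0, "twist": 0},
    {"dx": 0.4, "dy": 0, "dz": 0, "twist": 0},
    {"dx": 0.4, "dy": 0, "dz": 0, "twist": 0},
  ],
)

```text
clock: 4.25
position: [0.5089, -0.222, 0.1079]
tool_rot: [-1.162, 1.565, -1.311]
force: [-7.0, 0.1, 30.8]
grip_width: 0.0
```

arm_command(
  commands=[
    {"dx": 0.2, "dy": 0, "dz": 0, "twist": 0},
    {"dx": 0.3, "dy": 0, "dz": 0, "twist": 0},
    {"dx": 0.3, "dy": 0, "dz": 0, "twist": 0},
  ],
)

```text
clock: 4.5
position: [0.5092, -0.2221, 0.1068]
tool_rot: [-0.895, 1.565, -1.044]
force: [-13.6, 4.3, 53.5]
grip_width: -0.0
```

The mechanical stop is reached: force rose sharply at tip height of about 0.100 m. I'll retreat and look.

arm_command(
  commands=[
    {"dx": -1, "dy": 0, "dz": 0, "twist": 0},
    {"dx": -4, "dy": 0, "dz": 0, "twist": 0},
    {"dx": -8, "dy": 0, "dz": 0, "twist": 0},
    {"dx": -12, "dy": 0, "dz": 0, "twist": 0},
    {"dx": -16, "dy": 0, "dz": 0, "twist": 0},
    {"dx": -19, "dy": 2, "dz": 0, "twist": 0},
    {"dx": -20, "dy": 5, "dz": 0, "twist": 0},
    {"dx": -20, "dy": 9, "dz": -1, "twist": 0},
    {"dx": -20, "dy": 13, "dz": -2, "twist": 0},
    {"dx": -20, "dy": 16, "dz": -3, "twist": 0},
    {"dx": -20, "dy": 18, "dz": -3, "twist": 0},
    {"dx": -20, "dy": 18, "dz": -3, "twist": 0},
  ],
)

```text
clock: 5.5
position: [0.5057, -0.0334, 0.3054]
tool_rot: [-0.796, 1.567, -0.939]
force: [0.2, 0.4, 0.3]
grip_width: 0.0001
```

```bash
python3 - <<'E'
from h import *
b=w(p,barS(p[3]))[0]
plan(b+[0,0,.10],b+[0,0,.021])
s,R=st();print(R.round(3))
for n,b in(('side',(110,190,310,410)),('top',(170,270,300,430))):
  im=imaging.grab_frame(n)[b[0]:b[1],b[2]:b[3],::-1];cv2.imwrite(f'pics/{n}3.png',cv2.resize(im,None,fx=6,fy=6,interpolation=cv2.INTER_CUBIC)[:, :800])
E
```

```text
t 5.5 tcp [ 0.5057 -0.0334  0.3054] F [0.2 0.4 0.3]
[0.445 0.049 0.314] -> [-0.9   7.28 -7.17]
[0.445 0.049 0.235] -> [ 7.   7.3 -7.2]
[[ 0.002  0.142  0.99 ]
 [-0.003  0.99  -0.142]
 [-1.    -0.003  0.003]]
```

View pics/side3.png

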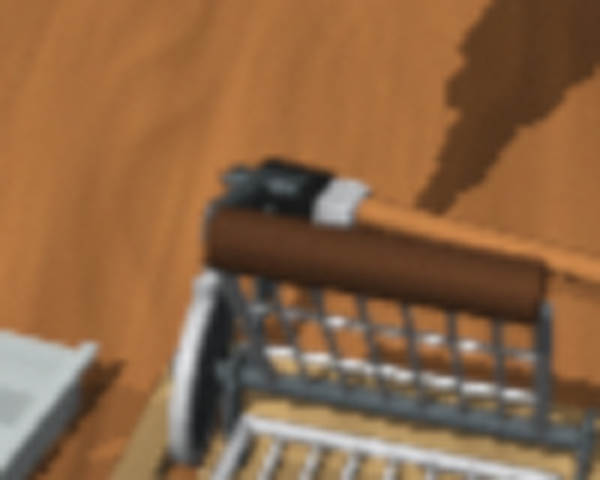

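View pics/top3.png

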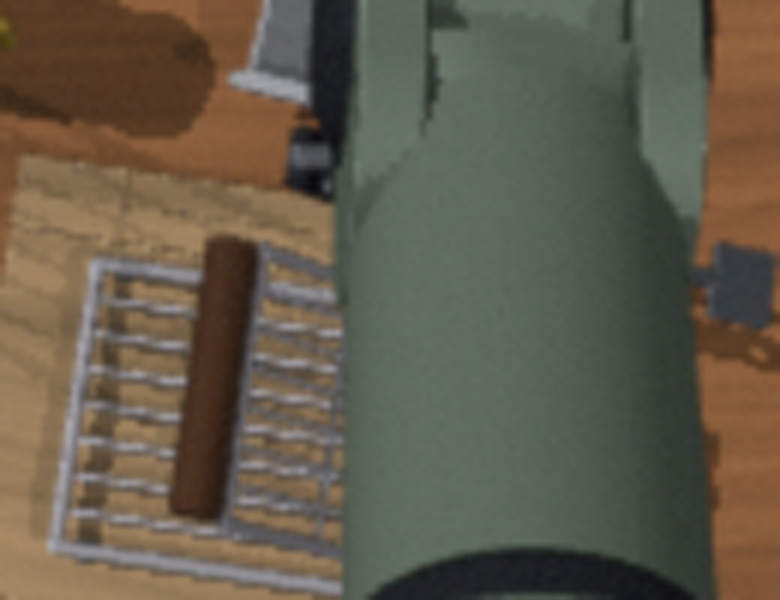

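```bash
python3 - <<'E'
from h import *
for a in(0,.2,.35):
    c,s=np.cos(a),np.sin(a)
    L=lambda u,y,v:[.168+u*c+v*s,y,.1-u*s+v*c]
    q=[w(p,L(u,y,.018))[0] for u,y in((.05,.1),(.032,.08),(.032,.12),(.068,.12),(.068,.08))]
    print(a,((proj('side',q)-[310,110])*6).round(0).tolist())
E
```

```text
0 [[264.0, 142.0], [295.0, 165.0], [217.0, 152.0], [235.0, 121.0], [311.0, 132.0]]
0.2 [[264.0, 158.0], [295.0, 174.0], [218.0, 162.0], [235.0, 143.0], [310.0, 155.0]]
0.35 [[264.0, 171.0], [295.0, 182.0], [218.0, 170.0], [233.0, 161.0], [308.0, 173.0]]
```

arm_command(
  commands=[
    {"dx": 0, "dy": 2.5, "dz": -2.5, "twist": 0},
    {"dx": 0, "dy": 5, "dz": -5, "twist": 0},
    {"dx": 0, "dy": 7.2, "dz": -7.2, "twist": 0},
    {"dx": 2, "dy": 7.2, "dz": -7.2, "twist": 0},
    {"dx": 4, "dy": 7.2, "dz": -7.2, "twist": 0},
    {"dx": 5, "dy": 7.2, "dz": -7.2, "twist": 0},
    {"dx": 5, "dy": 7.2, "dz": -7.2, "twist": 0},
  ],
)

```text
clock: 6.18
position: [0.4441, 0.0427, 0.2532]
tool_rot: [-1.524, 1.565, -1.672]
force: [-0.5, -0.2, -0.5]
grip_width: -0.0004
```

```bash
python3 - <<'E'
from h import *
print([ (a,w(p,barS(a)+[0,0,.021])[0].round(4).tolist()) for a in (.84,.7,.6,.5)])
plan(*[w(p,barS(a)+[0,0,.021])[0] for a in np.arange(.85,-.01,-.085)])
im=imaging.grab_frame('side')[50:250,240:440,::-1];cv2.imwrite('pics/side4.png',cv2.resize(im,None,fx=3,fy=3,interpolation=cv2.INTER_CUBIC))
E
```

```text
[(0.84, [0.4451, 0.049, 0.2348]), (0.7, [0.4481, 0.0702, 0.2127]), (0.6, [0.45, 0.0834, 0.1952]), (0.5, [0.4516, 0.0948, 0.1765])]
t 6.1833 tcp [0.4441 0.0427 0.2532] F [-0.5 -0.2 -0.5]
[0.445 0.047 0.236] -> [ 1.69  0.49 -0.  ]
[0.447 0.061 0.223] -> [ 2.97  1.85 -0.01]
[0.448 0.073 0.209] -> [ 4.37  3.09 -0.02]
[0.45  0.084 0.194] -> [ 5.86  4.21 -0.03]
[0.451 0.094 0.178] -> [ 7.45  5.2  -0.04]
[0.453 0.102 0.162] -> [ 9.11  6.06 -0.04]
[0.454 0.109 0.144] -> [10.84  6.76 -0.05]
[0.454 0.114 0.126] -> [12.63  7.32 -0.05]
[0.455 0.118 0.108] -> [14.45  7.73 -0.05]
[0.455 0.121 0.09 ] -> [16.3   7.98 -0.06]
[0.455 0.121 0.071] -> [18.17  8.07 -0.06]
```

View pics/side4.png

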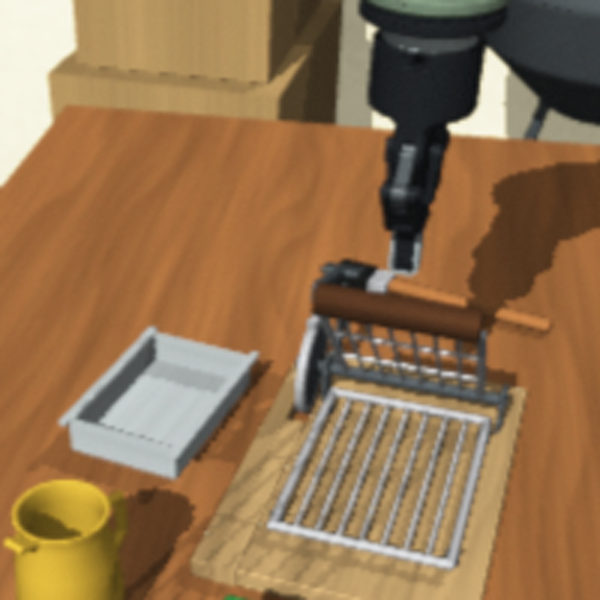

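The tab outline at (222,168) px in the crop matches the projection for 0.35 rad, so the pawl is released. The fingertips are above the middle of the bar. I'll push gently first and check the force.

arm_command(
  commands=[
    {"dx": 0.8, "dy": 0.6, "dz": 0, "twist": 0},
    {"dx": 1.7, "dy": 1.0, "dz": 0, "twist": 0},
    {"dx": 2.3, "dy": 1.6, "dz": 0, "twist": 0},
    {"dx": 2.9, "dy": 2.3, "dz": 0, "twist": 0},
    {"dx": 3.5, "dy": 2.9, "dz": 0, "twist": 0},
    {"dx": 4.2, "dy": 3.5, "dz": 0, "twist": 0},
  ],
)

```text
clock: 6.73
position: [0.4502, 0.0781, 0.2117]
tool_rot: [-1.242, 1.565, -1.39]
force: [0.8, 3.1, 5.4]
grip_width: 0.0
```

```bash
python3 - <<'E'
from h import *
plan(*[w(p,barS(a)+[0,0,.021])[0] for a in np.arange(.765,-.01,-.085)])
im=imaging.grab_frame('side')[50:250,240:440,::-1];cv2.imwrite('pics/side5.png',cv2.resize(im,None,fx=3,fy=3,interpolation=cv2.INTER_CUBIC))
E
```

```text
t 6.7333 tcp [0.4502 0.0781 0.2117] F [0.8 3.1 5.4]
[0.447 0.061 0.223] -> [-1.15 -1.77 -0.08]
[0.448 0.073 0.209] -> [ 0.24 -0.53 -0.09]
[0.45  0.084 0.194] -> [ 1.74  0.59 -0.1 ]
[0.451 0.094 0.178] -> [ 3.33  1.58 -0.11]
[0.453 0.102 0.162] -> [ 4.99  2.43 -0.12]
[0.454 0.109 0.144] -> [ 6.72  3.14 -0.13]
[0.454 0.114 0.126] -> [ 8.51  3.69 -0.13]
[0.455 0.118 0.108] -> [10.33  4.1  -0.14]
[0.455 0.121 0.09 ] -> [12.18  4.34 -0.15]
[0.455 0.121 0.071] -> [14.05  4.43 -0.15]
```

View pics/side5.png

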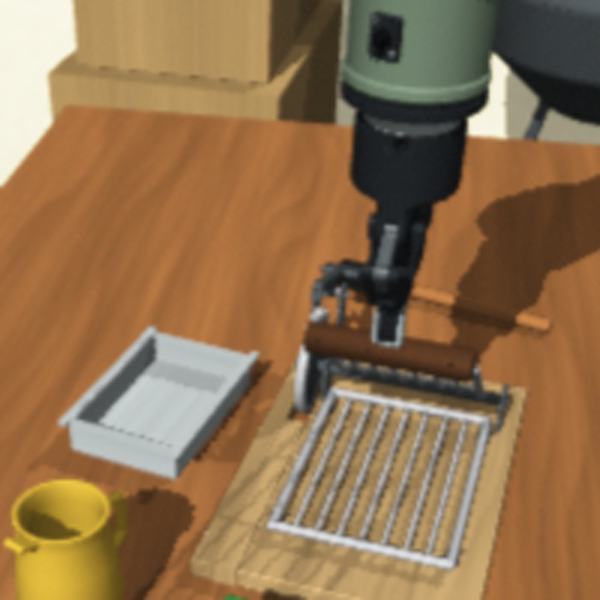

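The lid is turning freely at about 5 N, with the bar now at (390,350) px in the crop. I'll continue along the arc.

arm_command(
  commands=[
    {"dx": 1.0, "dy": 0.2, "dz": 0, "twist": 0},
    {"dx": 2.0, "dy": 0.8, "dz": -0.1, "twist": 0},
    {"dx": 3.0, "dy": 1.4, "dz": -0.1, "twist": 0},
    {"dx": 4.0, "dy": 2.0, "dz": -0.1, "twist": 0},
    {"dx": 5.0, "dy": 2.5, "dz": -0.1, "twist": 0},
    {"dx": 6.0, "dy": 2.9, "dz": -0.1, "twist": 0},
    {"dx": 7.0, "dy": 3.3, "dz": -0.1, "twist": 0},
    {"dx": 8.0, "dy": 3.6, "dz": -0.1, "twist": 0},
    {"dx": 9.0, "dy": 3.8, "dz": -0.1, "twist": 0},
    {"dx": 10.0, "dy": 4.1, "dz": -0.1, "twist": 0},
    {"dx": 11.0, "dy": 4.3, "dz": -0.1, "twist": 0},
    {"dx": 12.0, "dy": 4.4, "dz": -0.1, "twist": 0},
  ],
)

```text
clock: 7.78
position: [0.4553, 0.1223, 0.0893]
tool_rot: [-1.458, 1.565, -1.605]
force: [-0.1, 1.6, 1.5]
grip_width: 0.0
```

```bash
python3 - <<'E'
from h import *
plan(*[w(p,barS(a)+[0,0,.021])[0] for a in (.1,.05,0)])
E
```

```text
t 7.7833 tcp [0.4553 0.1223 0.0893] F [-0.1  1.6  1.5]
[0.455 0.12  0.093] -> [-0.36 -0.2   0.02]
[0.455 0.121 0.082] -> [ 0.73 -0.11  0.02]
[0.455 0.121 0.071] -> [ 1.83 -0.08  0.02]
```

arm_command(
  commands=[
    {"dx": 0.5, "dy": 0, "dz": 0, "twist": 0},
    {"dx": 1.0, "dy": 0, "dz": 0, "twist": 0},
    {"dx": 1.4, "dy": 0, "dz": 0, "twist": 0},
    {"dx": 1.7, "dy": 0, "dz": 0, "twist": 0},
    {"dx": 1.7, "dy": 0, "dz": 0, "twist": 0},
  ],
)

```text
clock: 8.2
position: [0.4552, 0.122, 0.0719]
tool_rot: [-1.531, 1.565, -1.678]
force: [-0.3, 0.2, -0.5]
grip_width: 0.0001
```

arm_command(
  commands=[
    {"dx": 0.15, "dy": 0, "dz": 0, "twist": 0},
    {"dx": 0.3, "dy": 0, "dz": 0, "twist": 0},
    {"dx": 0.3, "dy": 0, "dz": 0, "twist": 0},
  ],
)

```text
clock: 8.45
position: [0.4555, 0.122, 0.0702]
tool_rot: [-1.383, 1.566, -1.53]
force: [-8.8, -1.2, 38.6]
grip_width: -0.0002
```

The stop is reached at tip height 0.062 m (0.063 expected) with a sharp force rise. I'll retreat upward and check.

arm_command(
  commands=[
    {"dx": -1, "dy": 0, "dz": 0, "twist": 0},
    {"dx": -4, "dy": 0, "dz": 0, "twist": 0},
    {"dx": -8, "dy": 0, "dz": 0, "twist": 0},
    {"dx": -12, "dy": 0, "dz": 0, "twist": 0},
    {"dx": -16, "dy": 0, "dz": 0, "twist": 0},
    {"dx": -20, "dy": 1, "dz": 0, "twist": 0},
    {"dx": -23, "dy": 4, "dz": 0, "twist": 0},
    {"dx": -24, "dy": 8, "dz": -1, "twist": 0},
    {"dx": -24, "dy": 12, "dz": -2, "twist": 0},
    {"dx": -24, "dy": 15, "dz": -3, "twist": 0},
    {"dx": -24, "dy": 17, "dz": -3, "twist": 0},
    {"dx": -24, "dy": 17, "dz": -3, "twist": 0},
  ],
)

```text
clock: 9.45
position: [0.4498, 0.3001, 0.3091]
tool_rot: [-1.443, 1.567, -1.586]
force: [0.1, 0.1, -0.5]
grip_width: 0.0002
```

```bash
python3 - <<'E'
from h import *
s,R=st();print(s['clock'],s['position'],s['force'])
for n,b in(('side',(110,310,220,440)),('top',(120,300,220,480))):
  im=imaging.grab_frame(n);cv2.imwrite(f'pics/{n}6f.png',im[:,:,::-1]);im=im[b[0]:b[1],b[2]:b[3],::-1];cv2.imwrite(f'pics/{n}6.png',cv2.resize(im,None,fx=3,fy=3,interpolation=cv2.INTER_CUBIC))
for a in (0,.03,.1):
  e=[w(p,barS(a)+[0,y,0])[0] for y in(-.065,.065)]
  print(a,((proj('side',e)-[220,110])*3).round(0).tolist(),((proj('top',e)-[220,120])*3).round(0).tolist())
for a in(0,.2,.35):
    c,ss=np.cos(a),np.sin(a)
    L=lambda u,y,v:[.168+u*c+v*ss,y,.1-u*ss+v*c]
    q=[w(p,L(u,y,.018))[0] for u,y in((.05,.1),(.032,.08),(.032,.12),(.068,.12),(.068,.08))]
    print(a,((proj('side',q)-[220,110])*3).round(0).tolist())
E
```

```text
9.45 [0.44977594 0.30005938 0.30909475] [ 0.08091293  0.12872511 -0.46679993]
0 [[501.0, 367.0], [343.0, 332.0]] [[262.0, 411.0], [280.0, 287.0]]
0.03 [[502.0, 360.0], [343.0, 326.0]] [[262.0, 411.0], [280.0, 286.0]]
0.1 [[504.0, 345.0], [344.0, 311.0]] [[262.0, 410.0], [281.0, 283.0]]
0 [[402.0, 71.0], [417.0, 82.0], [379.0, 76.0], [388.0, 60.0], [425.0, 66.0]]
0.2 [[402.0, 79.0], [418.0, 87.0], [379.0, 81.0], [387.0, 71.0], [425.0, 77.0]]
0.35 [[402.0, 86.0], [418.0, 91.0], [379.0, 85.0], [387.0, 80.0], [424.0, 87.0]]
```

View pics/side6.png

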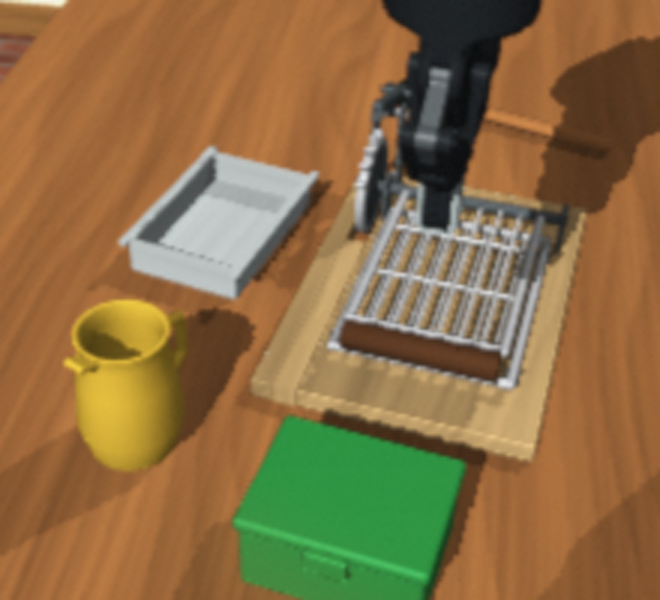

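View pics/top6.png

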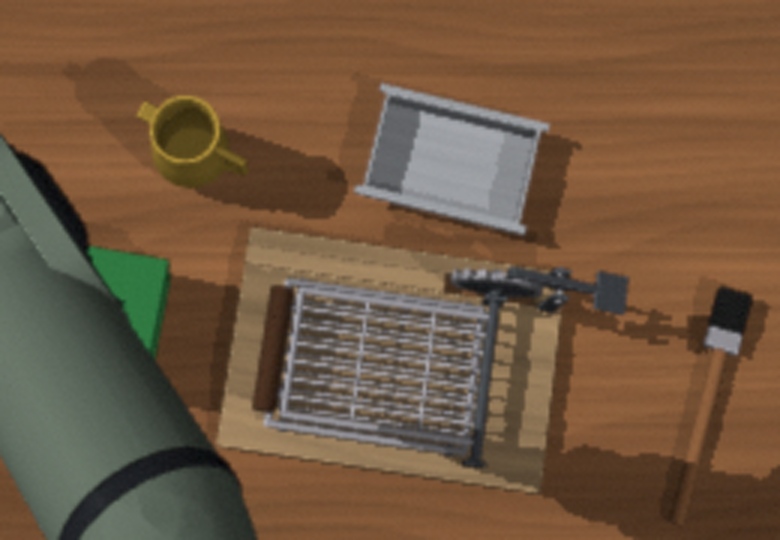

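The bar's ends at (345,333) and (500,365) px match lid angle 0, and the bystanders are in place. The gripper hides the tab, so I'll move away and check that.

arm_command(
  commands=[
    {"dx": -1, "dy": 3, "dz": -1, "twist": 0},
    {"dx": -2, "dy": 6, "dz": -2, "twist": 0},
    {"dx": -3, "dy": 9, "dz": -3, "twist": 0},
    {"dx": -3, "dy": 12, "dz": -4, "twist": 0},
    {"dx": -3, "dy": 15, "dz": -6, "twist": 0},
    {"dx": -3, "dy": 18, "dz": -8, "twist": 0},
    {"dx": -3, "dy": 20, "dz": -10, "twist": 0},
    {"dx": -3, "dy": 22, "dz": -12, "twist": 0},
    {"dx": -3, "dy": 23, "dz": -13, "twist": 0},
    {"dx": -3, "dy": 23, "dz": -13, "twist": 0},
    {"dx": -3, "dy": 23, "dz": -13, "twist": 0},
  ],
)

```text
clock: 10.47
position: [0.3563, 0.5416, 0.3378]
tool_rot: [-1.347, 1.564, -1.495]
force: [0.4, -1.3, -0.1]
grip_width: 0.0
```

```bash
python3 - <<'E'
from h import *
s,R=st();print(s['clock'],s['position'],s['force'],abs(s['qd']).max())
im=imaging.grab_frame('side')[110:240,310:440,::-1];cv2.imwrite('pics/side7.png',cv2.resize(im,None,fx=4,fy=4,interpolation=cv2.INTER_CUBIC))
E
```

```text
10.4667 [0.35631835 0.54159688 0.33778278] [ 0.37014932 -1.31455178 -0.14835751] 0.0232736362022718
```

View pics/side7.png

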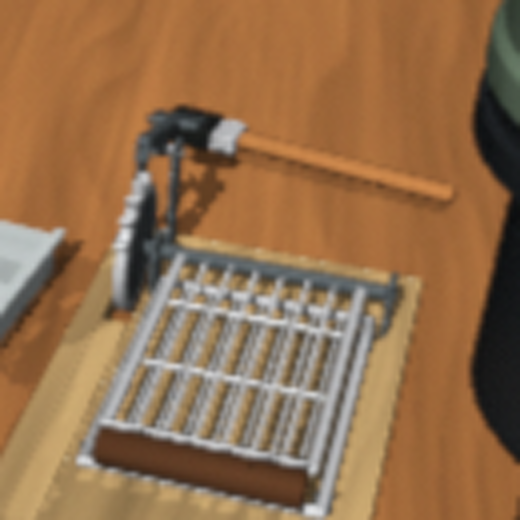

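The grid lies flat with the bar at (200,465) px in the crop. The tab is still low at (155,115) px, as it was right after the press. I'm handing the job in.

```bash
python3 -c "
from workcell import order;print(order.job_done())"
```

```text
the job is handed in; nothing more can be done
None
```

The grid is fully shut and the pawl is released. I handed the job in at about 10.5 s; no verdict is reported.

- **Pawl:** I pressed the tab down with the closed fingertips until it hit its stop, at a tip height of about 0.10 m. The force peaked at about 55 N there. Afterwards the side picture matched the tab position expected at 0.35 rad. The last picture showed it at the same height, though the brush head behind it makes the tab's outline hard to read.
- **Grid:** I then pushed the bar down along its arc. The readings were about 5 N or less until it met its stop at a tip height of 0.062 m (0.063 m expected), where the force rose to 39 N. The last pictures show the bar at the position computed for lid angle 0.
- **Surroundings:** The jug, tray, brush and green box showed no sign of having moved, though the arm hid part of the box in the last top view. The arm ended clear of everything.
- **Disagreements:** The fit of the stand's position missed one corner of the board in the side picture by 4 pixels. I think I had picked its bottom edge by mistake, and every contact height came out as expected. My first move command was refused because of its format and moved nothing.

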